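# Find the heavy side of a bowl blank on the lathe and hold it down

### The arm

A 6-joint arm with a two-finger parallel gripper is mounted at the origin on the work surface. World frame = base frame: x ahead of the robot, y to its left, z up, the work surface at z = 0. Lengths are in mm, angles in rad, forces in N, time in s.
With the tool pointing down it reaches from about 325 to 875 mm from the base axis. Payload 4.4 kg.
Tool frame: the origin (TCP) lies on the centre line of the jaws, within the pads' length; the fingertips stand ahead of it and the grasp point (between the pads) lies 6 mm ahead of it (ctrl.tcp_to_tips is the z of the fingertips in the tool frame, in mm); z points along the fingers, y is the line along which they close (so a half turn about z gives the same grasp; the last joint's range is limited). The gripper opens to 85 mm and grips with 20 to 120 N. Pads are 22 mm wide; open, the fingers measure 114 mm over their backs; the gripper's body (76 mm by 85 mm) begins 54 mm behind the grasp point. The pads swing forward as they close: fully open they stand 13 mm farther back than shut.
Start: joints at [1.03, 0.207, 1.542, -0, 1.393, -0.15], TCP at [218.511, 531.865, 219.182] pointing down, gripper open.
Joint ranges: [-2.73, 2.73], [-0.86, 2.22], [0.23, 2.46], [-1.11, 4.25], [0.08, 2.63], [-2.82, 2.82]. Speed limits (rad/s): [2.79, 2.79, 3.14, 3.14, 3.14, 3.14].

### API

Orientations are given as a 3x3 rotation matrix whose columns are the frame's x, y, z axes.
In Python, from plant import ctrl, sensors, optics gives the robot as it stands. Calls block until the motion is done:
- ctrl.move_ptp(position, orientation): joint-space move of the TCP to a pose.
- ctrl.move_l(position, rot=None, vel=150, threshold=None): straight line of the TCP; rot=None keeps the orientation; vel is the mean speed in mm/s. With threshold (N) it stops when the force on the tool has changed by that much, and returns True; else False.
- ctrl.set_joints(angles): joint-space move.
- ctrl.gripper_to(opening, force=None): finger opening in mm; force is the grip in N (None keeps the last); returns when the fingers have stopped.
- ctrl.hold(seconds).
- ctrl.solve_ik(position, orientation): joint angles nearest the present ones, or None.
- sensors.read_state(): the state.
- optics.grab_frame(name): name is "scene" or "top"; returns (picture, depth): 384x512x3 uint8, red, green, blue; 384x512 float32, mm along the optical axis (not along the pixel's ray), 0 where there is no reading.
- optics.camera_params(name): a dict with "mtx" (3x3 intrinsics, pixels), "R" (3x3) and "t" (3): a world point X has camera coordinates R X + t. Camera axes: x right, y down, z forward; pixel columns grow to the right and rows downward; lengths in mm; the calibration is good to about 2 mm. A picture is of the moment at which its call begins. camera_params takes no time and is no camera call.
A pose or a line that the arm cannot do raises ctrl.MotionError and nothing moves.
- ctrl.finish_job(): hands the job in; it is judged then, once.
The state is a dict: "t": time; "q": joint angles; "qvel": joint speeds; "tau": joint torques, N m; "eef_pos": TCP position; "eef_rot": TCP orientation; "force": force on the tool from outside, world axes, zero at the start; "wrist_torque": the same for the moment, N m; "grip_width": finger opening in mm; "grasp_force": force on a finger pad.
Only numpy, scipy, OpenCV 4.12 (cv2) and the standard library are available. Lean on these libraries where they do the work, as an engineer would, in place of code of your own. Each camera call takes 0.05 s, during which the arm holds its last target. There are 200 camera calls.

### The job

The wood blank on the lathe is heavier on one side, which cannot be seen, and the spindle drags too much for it to settle fully by itself. Turn the blank by hand to find its heavy side by feel or by where it comes to rest from either side, then bring the heavy side straight down and finish while holding the blank still in your grip like that, so that I can chalk its lowest point. Leave the other things on the bench where they are.

Things in the scene. Friction and masses are not known exactly. Their poses are not given: they have to be found in the camera images.
- lathe: small grey bench wood lathe, switched off, bolted down; place and angle vary. Origin on the bench under the blank's centre; y along the spindle towards the headstock, z up, x to its far side. Bed top at z 92 mm, 110 mm wide. Tool rest stands aside at y -275 to -125, x -77 to -63, top at z 204 mm; tailstock beyond y -240
- headstock (a point): centre of the headstock's top, 260 mm above the bench, lathe's axes. Headstock 130 mm wide in x, y from 90 to 255 mm in the lathe's frame; the motor behind it reaches x 156 mm, z 170 mm. At its outer end, y 266 to 282, a plain handwheel 90 mm across turns with the blank
- spindle (a point): centre of the blank on the spindle axis, 200 mm above the bench; fixed to the lathe, lathe's axes. The bearing drags with 0.034 N m plus 0.035 N m per rad/s: let go, the blank creeps towards heavy side down in about 4 s without swinging, but sticks 0.27 to 0.70 rad short of it, on the side it came from. It also stays put if left closer than that to heavy side down, or to heavy side up
- blank: rough wood disc on edge, 160 mm across, 40 mm thick, turning endlessly with the spindle. Origin at its centre; y along the spindle (faces at y -20 and 20 mm, faceplate, 76 mm across, on the +y face, 64 mm clear to the headstock), x towards the knot. One side, unseen and different each time, is heavier, by 0.05 to 0.12 N m when level with the axis. May creep at the start
- knot (a point): dark knot, a round spot 24 mm across on the blank's rim, 80 mm from the axis along the blank's x; turns with it. No sign of the heavy side. Other marks: bark on the rim 115 to 170 degrees from the knot (turning x towards -z), two pencil lines crossing the open face and the rim at 0, 90, 180 and 270 degrees. The rim can be pinched from above across its 40 mm
- spanner: open-ended spanner, steel, 130 mm long, lying across the lathe bed between the blank and the tool rest; bystander
- gouge: turning gouge with wooden handle, 390 mm long, lying on the bench to the robot's side of the lathe; bystander
- sanding_block: cork sanding block, 110 x 60 x 35 mm, on the bench at the left, near the robot; bystander
- wax_jar: glass jar of wax with steel lid, 72 mm across, 70 mm high, on the bench to the left of the lathe; bystander
- mallet: round wooden carver's mallet standing on its head, 88 mm across, 230 mm high, on the bench to the left of the lathe; bystander
- bowl: small turned bowl, 120 mm across, 50 mm high, on the bench to the left of the lathe; bystander

How it is judged:
By the outcome, as a careful person would: the job done as asked, in the order asked, and still so for the second after the job is handed in, while the arm keeps its last pose, push and grip.
It also fails if it takes over 61 s, if anything falls off the work surface, if the arm or the gripper's body presses on something with over 40 N, if the wrist force passes 120 N, or if a joint passes its speed limit or range.

## Working session

There is one attempt and no reset: what is moved stays moved. The work goes in short steps, each a Python script; the robot and the scene stay as the last script left them, time stands still between calls to the robot, and variables do not carry over. Pictures are saved under pics/ and viewed, at most 10 in all, crops included, and the job is handed in when it is done.

```bash
ls; mkdir -p pics
python3 - <<'E'
from plant import ctrl,sensors,optics
import cv2,numpy as np
s=sensors.read_state();print(s['t'],ctrl.tcp_to_tips)
for n in("scene","top"):
    p,d=optics.grab_frame(n);np.savez(f"pics/{n}0",p=p,d=d)
    cv2.imwrite(f"pics/{n}0.png",cv2.resize(p[:,:,::-1],(800,600),interpolation=cv2.INTER_CUBIC))
    c=optics.camera_params(n);print(n,c)
E
```

```text
pics
0.0 25.0
scene {'mtx': array([[438.88406797,   0.        , 255.82750664],
       [  0.        , 438.88406797, 199.20804454],
       [  0.        ,   0.        ,   1.        ]]), 'R': array([[ 0.8762572 ,  0.48177477,  0.0081483 ],
       [ 0.36178005, -0.64665179, -0.67153307],
       [-0.31825857,  0.59138358, -0.74092978]]), 't': array([-450.91291391,   18.48338361, 1524.32431657])}
top {'mtx': array([[424.11253736,   0.        , 256.91155179],
       [  0.        , 424.11253736, 191.09132063],
       [  0.        ,   0.        ,   1.        ]]), 'R': array([[-0.01338971, -0.99990399,  0.00356777],
       [-0.97996857,  0.01241354, -0.19876494],
       [ 0.19870156, -0.00615771, -0.9800407 ]]), 't': array([  91.71617792,  504.97335538, 1322.00391163])}
```

View pics/scene0.png

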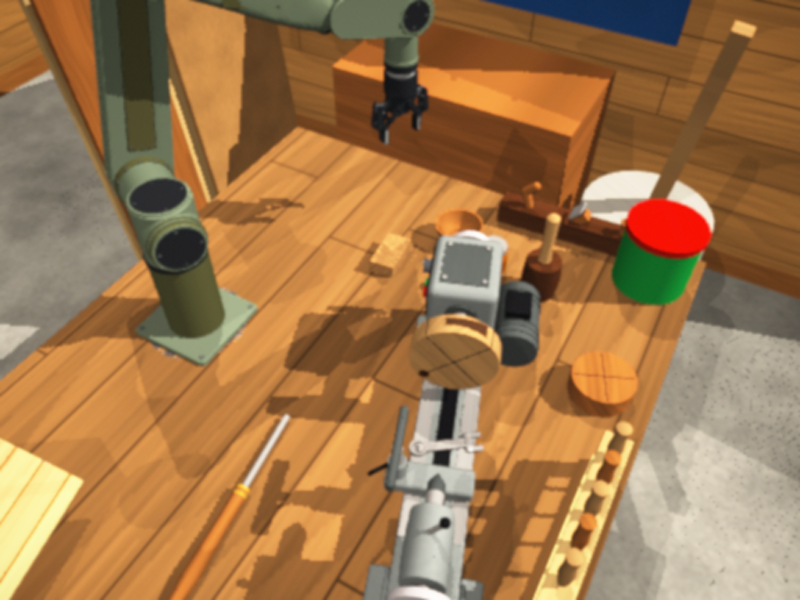

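View pics/top0.png

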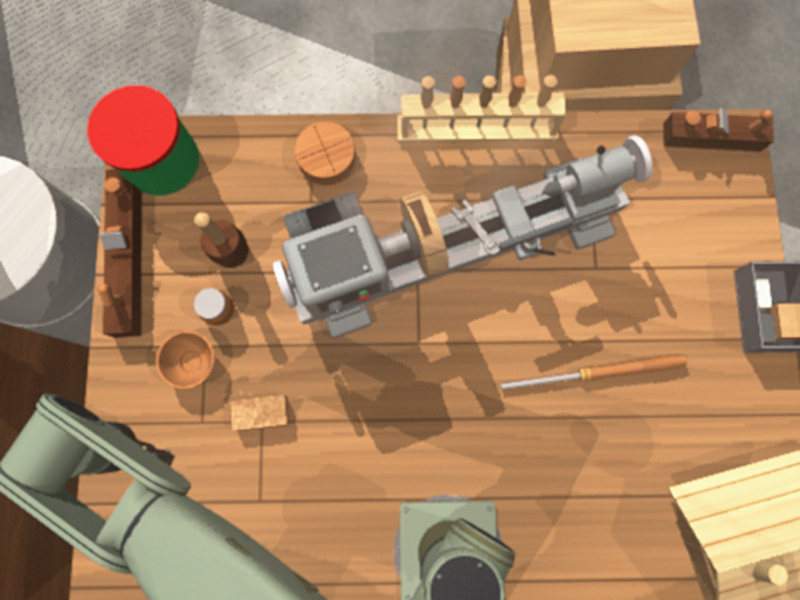

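The scene view shows the blank at about (457,355), with the headstock plate at (467,265). In the top view the headstock centre is at about (337,262) and the blank at (425,232). Next I'll measure both from the depth images and enlarge the blank.

```bash
cat > h.py <<'E'
from plant import ctrl,sensors,optics
import cv2,numpy as np
def cloud(n,d):
    c=optics.camera_params(n);v,u=np.mgrid[:384,:512]
    ray=np.stack([(u-c['mtx'][0,2])/c['mtx'][0,0],(v-c['mtx'][1,2])/c['mtx'][1,1],np.ones_like(u)],-1)
    return (ray*d[...,None]-c['t'])@c['R']
def proj(n,X):
    c=optics.camera_params(n);x=(np.atleast_2d(X)@c['R'].T+c['t'])@c['mtx'].T
    return x[:,:2]/x[:,2:]
def save(p,name,x0,x1,y0,y1,k):
    cv2.imwrite(f"pics/{name}.png",cv2.resize(p[y0:y1,x0:x1,::-1],None,fx=k,fy=k,interpolation=cv2.INTER_CUBIC))
E
python3 - <<'E'
from h import *
for n,box in(("top",(180,250,135,205)),("scene",(270,325,145,200))):
    z=np.load(f"pics/{n}0.npz");P=cloud(n,z['d'])
    x0,x1,y0,y1=box;Q=P[y0:y1,x0:x1].reshape(-1,3)
    Q=Q[(Q[:,2]>250)&(Q[:,2]<270)];print(n,len(Q),np.median(Q[:,2]),cv2.minAreaRect(Q[:,:2].astype(np.float32)))
z=np.load("pics/scene0.npz");P=cloud("scene",z['d'])
Q=P[205:247,266:318].reshape(-1,3);Q=Q[(Q[:,2]>115)&(Q[:,2]<285)]
# plane ransac
rng=np.random.default_rng(0);best=None
for i in range(400):
    a=Q[rng.choice(len(Q),3,False)];nn=np.cross(a[1]-a[0],a[2]-a[0]);nn/=np.linalg.norm(nn)+1e-9
    m=abs((Q-a[0])@nn)<3
    if abs(nn[2])<.3 and(best is None or m.sum()>best.sum()):best=m
F=Q[best];c=F.mean(0);nn=np.linalg.svd(F-c)[2][2];print("face",len(F),c,nn,F.min(0),F.max(0))
z2=np.load("pics/top0.npz");P=cloud("top",z2['d']);Q=P[115:180,250:290].reshape(-1,3);Q=Q[Q[:,2]>262]
print("rimtop",len(Q),Q.mean(0),Q.max(0),cv2.minAreaRect(Q[:,:2].astype(np.float32)))
save(z['p'],"c1",255,330,190,260,8)
E
```

```text
top 2238 255.39716129921328 ((539.30810546875, 207.00262451171875), (123.69459533691406, 158.8664093017578), 19.443918228149414)
scene 1410 254.6466491138837 ((542.2788696289062, 203.0399169921875), (122.36465454101562, 157.68824768066406), 19.56962776184082)
face 1504 [606.94615944  25.05519419 206.52904675] [-3.35553446e-01  9.42021101e-01 -3.61087618e-04] [ 5.41892066e+02 -1.28777840e-01  1.24106667e+02] [676.93836128  51.11771523 282.78004832]
rimtop 508 [587.2924443   45.08592543 296.12100897] [ 649.46869617   93.57938588 1395.66141109] ((440.556640625, 50.0826416015625), (71.17864227294922, 417.3174743652344), 87.82110595703125)
```

View pics/c1.png

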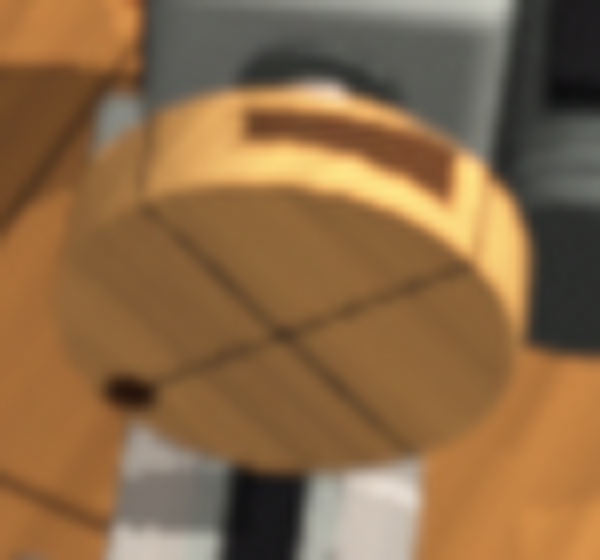

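The crop shows the knot at crop (130,390), which is pixel (271,239): lower left, on the robot's side. The bark is on top and the lines cross at crop (283,333). The spindle comes out near (599,43,200) with a yaw of 19.6°. Next I'll rectify the face, track the angle and check how far the arm can reach around it.

```bash
cat >> h.py <<'E'
yaw=np.deg2rad(19.6);LX=np.array([np.cos(yaw),np.sin(yaw),0]);LY=np.array([-np.sin(yaw),np.cos(yaw),0]);LZ=np.array([0,0,1.])
C=np.array([598.9,42.5,200.])
def rect(p,k=2,y=-20):  # rectified face: columns along lathe x, rows down, k px/mm, 200 mm square
    g=np.array([[-80,-80],[80,-80],[80,80],[-80,80]],float)
    src=np.float32(proj("scene",[C+y*LY+a*LX+b*LZ for a,b in g]))
    dst=np.float32([[(a+100)*k,(100-b)*k] for a,b in g])
    return cv2.warpPerspective(p,cv2.getPerspectiveTransform(src,dst),(200*k,200*k),flags=cv2.INTER_CUBIC)
def lineang(p,near=None,gripdir=None):
    """angle of a pencil line mod 90 deg (lathe x towards -z), unwrapped next to 'near'"""
    g=cv2.cvtColor(rect(p),cv2.COLOR_RGB2GRAY).astype(np.float32)
    pol=cv2.warpPolar(g,(140,1440),(200,200),140,cv2.WARP_POLAR_LINEAR)  # rows 0.25deg, clockwise on screen = x to -z
    L=pol[:,24:136]
    bg=(np.roll(L,20,0)+np.roll(L,-20,0))/2
    s=np.clip(bg-L,-5,25)
    prof=cv2.GaussianBlur(np.median(s.reshape(1440,-1,8).mean(2),1)[:,None],(1,9),0)[:,0]
    f=np.sort(prof.reshape(4,360),0)[1:].sum(0)  # drop the worst spoke
    i=int(f.argmax());a=i/4
    if near is not None:a+=90*round((near-a)/90)
    return a,f[i]/f.std()
def snap(near=None):
    p,d=optics.grab_frame("scene");return p,lineang(p,near)
R0=82
def pose(phi,r=R0):
    o=np.sin(phi)*LX+np.cos(phi)*LZ
    z=-o;y=SGN*LY;return C+r*o,np.column_stack([np.cross(y,z),y,z])
SGN=1
E
python3 - <<'E'
import h;from h import *
z=np.load("pics/scene0.npz");print(lineang(z['p'],150))
p,a=snap(150);print(a,sensors.read_state()['t'])
print("cross",proj("scene",C-20*LY),"knot b for check")
cv2.imwrite("pics/r0.png",rect(p)[:,:,::-1])
for s in(1,-1):
  h.SGN=s
  for deg in range(-100,101,10):
    q=ctrl.solve_ik(*pose(np.deg2rad(deg),R0)); q2=ctrl.solve_ik(*pose(np.deg2rad(deg),R0+60))
    print(s,deg,None if q is None else np.round(q,2),q2 is not None)
E
```

```text
(140.0, np.float32(4.1105833))
(134.5, np.float32(3.9149764)) 0.15
cross [[289.83609834 231.45387808]] knot b for check
1 -100 [-0.77  0.69  2.4   2.03  1.72  1.61] True
1 -90 None False
1 -80 None False
1 -70 [-0.7  -0.2   2.46  1.61  0.95  2.54] False
1 -60 None False
1 -50 None False
1 -40 [-0.38 -0.27  2.07  0.59  0.87 -2.57] True
1 -30 [-0.28 -0.18  1.91  0.35  0.99 -2.32] True
1 -20 [-0.2  -0.06  1.75  0.19  1.16 -2.16] True
1 -10 [-0.13  0.08  1.57  0.08  1.34 -2.05] True
1 0 [-0.07  0.22  1.4  -0.    1.53 -1.99] True
1 10 [-0.03  0.37  1.21 -0.06  1.72 -1.95] True
1 20 [ 0.    0.53  1.03 -0.12  1.91 -1.93] True
1 30 [ 0.03  0.7   0.84 -0.18  2.1  -1.93] True
1 40 [ 0.05  0.87  0.63 -0.25  2.3  -1.96] True
1 50 [ 0.07  1.06  0.41 -0.35  2.5  -2.03] False
1 60 None False
1 70 None False
1 80 None False
1 90 None False
1 100 None False
-1 -100 [-0.77  0.69  2.4   2.03  1.72 -1.53] True
-1 -90 None False
-1 -80 None False
-1 -70 [-0.7  -0.2   2.46  1.61  0.95 -0.6 ] False
-1 -60 [-0.6  -0.32  2.36  1.27  0.82 -0.18] True
-1 -50 [-0.49 -0.33  2.22  0.91  0.8   0.23] True
-1 -40 [-0.38 -0.27  2.07  0.59  0.87  0.57] True
-1 -30 [-0.28 -0.18  1.91  0.35  0.99  0.82] True
-1 -20 [-0.2  -0.06  1.75  0.19  1.16  0.98] True
-1 -10 [-0.13  0.08  1.57  0.08  1.34  1.09] True
-1 0 [-0.07  0.22  1.4  -0.    1.53  1.16] True
-1 10 [-0.03  0.37  1.21 -0.06  1.72  1.19] True
-1 20 [ 0.    0.53  1.03 -0.12  1.91  1.21] True
-1 30 [ 0.03  0.7   0.84 -0.18  2.1   1.21] True
-1 40 [ 0.05  0.87  0.63 -0.25  2.3   1.18] True
-1 50 [ 0.07  1.06  0.41 -0.35  2.5   1.11] False
-1 60 None False
-1 70 None False
-1 80 None False
-1 90 None False
-1 100 None False
```

View pics/r0.png

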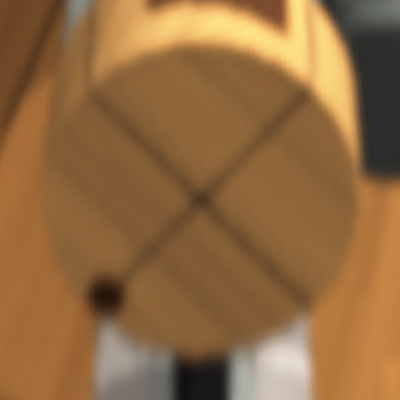

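The rectified face works. The knot is at 135° and the blank is creeping towards smaller angles. I'll watch it settle.

```bash
sed -i 's/^SGN=1/SGN=-1/' h.py
cat >> h.py <<'E'
def watch(near,T=6,dt=.12):
    log=[];t0=sensors.read_state()['t']
    while True:
        t=sensors.read_state()['t'];p,(a,q)=snap(near);near=a;log.append((round(t,2),a,round(float(q),1)))
        if t-t0>T or (len(log)>8 and t-t0>1.6 and abs(a-log[-8][1])<=.25):break
        ctrl.hold(dt)
    return p,log
E
python3 - <<'E'
from h import *
p,l=watch(134,dt=.08);print(l[::3],l[-1],len(l));cv2.imwrite("pics/r1.png",rect(p)[:,:,::-1])
E
```

```text
[(0.15, 132.0, 3.9), (0.55, 113.75, 4.4), (0.95, 102.0, 4.5), (1.35, 95.75, 4.4), (1.75, 92.5, 4.5), (2.15, 91.25, 4.6), (2.55, 90.5, 4.5), (2.95, 90.0, 4.5), (3.35, 89.75, 4.4), (3.75, 89.5, 4.3), (4.15, 89.5, 4.3)] (4.28, 89.5, 4.3) 32
```

View pics/r1.png

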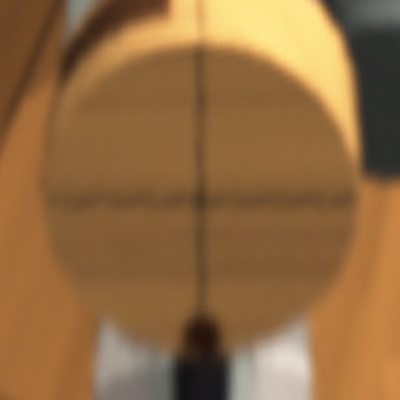

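The blank came to rest with the knot straight down, at 89.5°, having come from larger angles. The heavy side is therefore down at a smaller knot angle. Next I'll grip at the far side, turn it about -93°, release, and watch it creep back.

```bash
cat >> h.py <<'E'
def arc(a,b,step=15,vel=110):
    n=int(np.ceil(abs(b-a)/step))
    for d in np.linspace(a,b,n+1)[1:]:
        P,R=pose(np.deg2rad(d));ctrl.move_l(P,R,vel=vel)
def st():
    s=sensors.read_state();print(round(s['t'],2),np.round(s['force'],1),round(s['grip_width'],1),round(s['grasp_force'],1))
E
python3 - <<'E'
from h import *
s=sensors.read_state();ctrl.move_l(s['eef_pos']+[0,0,200],vel=350)
D=np.deg2rad
ctrl.move_ptp(*pose(D(10),190));st()
ctrl.move_ptp(*pose(D(36),150));ctrl.move_l(*pose(D(36)),vel=150,threshold=15);st()
p,a=snap(89.5);print(a)
ctrl.gripper_to(38,40);st();p,a=snap(89.5);print(a);save(p,"g1",220,380,150,270,5)
E
```

```text
7.32 [-0.3  0.2 -0.2] 85.5 0.0
8.54 [-0.5  0.2 -0.1] 85.1 0.0
(89.25, np.float32(4.339063))
9.12 [0.6 0.1 0.1] 38.1 0.0
(89.25, np.float32(4.335315))
```

View pics/g1.png

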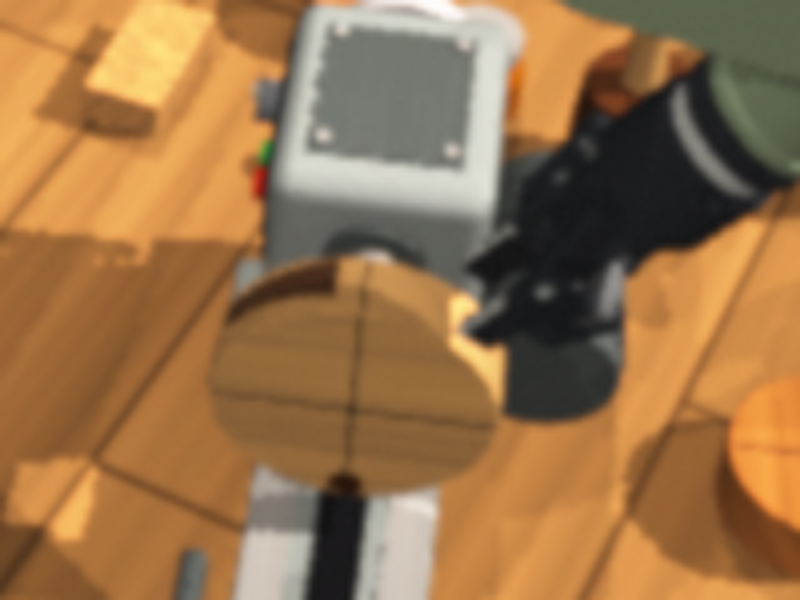

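The fingers closed to 38 mm at about (490,290), clear of the rim, so the approach stopped early. I'll check the pose.

Run:
```python
from h import *
s=sensors.read_state();v=s['eef_pos']-C;print(v@LX,v@LY,v@LZ,np.hypot(v@LX,v@LZ))
ctrl.gripper_to(85)
P,R=pose(np.deg2rad(36))
print(ctrl.move_l(P,R,vel=100,threshold=25));st()
s=sensors.read_state();v=s['eef_pos']-C;print(v@LX,v@LY,v@LZ,np.hypot(v@LX,v@LZ))
ctrl.gripper_to(37,40);st();p,a=snap(89.5);print(a);save(p,"g2",220,380,150,270,5)
```

```text
48.243448108725495 0.018247886364431636 66.0217111864547 81.76977823992753
False
9.94 [-0.3 -0.3 -0.1] 85.0 0.0
48.20763525642941 0.016399790407143067 66.35815691920612 82.02061379147878
10.47 [-0.9 -0.2  0.6] 36.9 0.0
(89.5, np.float32(4.2937927))
```

Run:
```python
from h import *
o=np.sin(np.deg2rad(36))*LX+np.cos(np.deg2rad(36))*LZ
for y in(-20,20):
  for r in(57,80,82):print(y,r,(proj("scene",C+y*LY+r*o)[0]-[220,150])*5)
p,d=optics.grab_frame("scene");P=cloud("scene",d)
for (u,v) in((490,330),(510,320),(490,262),(470,330),(540,290),(480,300)):
  X=P[150+v//5,220+u//5]-C;print((u,v),np.round([X@LX,X@LY,X@LZ],0))
print(sensors.read_state()['eef_rot'].T@np.column_stack([LX,LY,LZ]))
```

```text
-20 57 [417.97112172 361.75475984]
-20 80 [447.00727378 342.54328099]
-20 82 [449.56854138 340.84864397]
20 57 [424.45708608 305.11389063]
20 80 [452.91884334 285.60493967]
20 82 [455.42863425 283.88461765]
(490, 330) [ 67. -33.  94.]
(510, 320) [ 75. -50. 123.]
(490, 262) [64. 15. 94.]
(470, 330) [ 57. -32.  91.]
(540, 290) [102. 120. -41.]
(480, 300) [ 68. 120. -57.]
[[ 8.08986412e-01  1.21084591e-08 -5.87827344e-01]
 [-1.51412201e-05 -1.00000000e+00 -2.08584203e-05]
 [-5.87827343e-01  2.57746018e-05 -8.08986411e-01]]
```

View pics/g2.png

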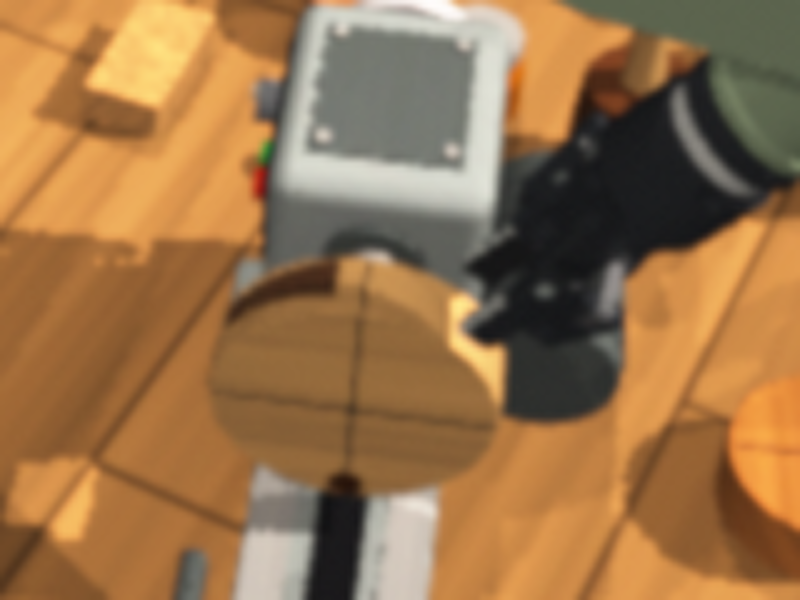

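In g2 the fingertips end at about crop (463,328). From the stated pose I'd expect (418,362), so they sit 40 mm or so further out than the TCP says. I'll compare with the start picture and take the current top view.

Run:
```python
from h import *
z=np.load("pics/scene0.npz");P=cloud("scene",z['d']);T=np.array([218.5,531.9,219.2])
print("start tcp/tip px",proj("scene",[T,T-[0,0,25]]))
Q=P[40:100,225:290].reshape(-1,3);d=np.linalg.norm(Q[:,:2]-T[:2],axis=1);Q=Q[d<90]
for lo in range(170,330,15):
    m=(Q[:,2]>=lo)&(Q[:,2]<lo+15);print(lo,m.sum(),Q[m].mean(0).round(0) if m.any() else '')
p,d=optics.grab_frame("top");Pt=cloud("top",d)
p2,d2=optics.grab_frame("scene");Ps=cloud("scene",d2)
s=sensors.read_state();R=s['eef_rot'];t=s['eef_pos']
for n,X in(("top",Pt),("scene",Ps)):
    L=(X.reshape(-1,3)-t)@R;dk=(p if n=="top" else p2).reshape(-1,3).max(1)<75
    m=dk&(abs(L[:,1])<60)&(abs(L[:,0])<45)&(L[:,2]>-100)&(L[:,2]<40)
    print(n,m.sum(),np.percentile(L[m,2],[2,50,90,98,100]).round(0),np.percentile(L[m,1],[2,98]).round(0),np.percentile(L[m,0],[2,50,98]).round(0))
```

```text
start tcp/tip px [[255.44278813  91.70221154]
 [255.39216976  97.4602894 ]]
170 0 
185 0 
200 0 
215 0 
230 7 [224. 535. 242.]
245 40 [222. 530. 253.]
260 42 [221. 524. 268.]
275 43 [226. 532. 284.]
290 105 [220. 519. 298.]
305 123 [221. 516. 312.]
320 133 [226. 519. 329.]Traceback (most recent call last):
  File "<stdin>", line 13, in <module>
    return _quantile_unchecked(
        a, q, axis, out, overwrite_input, method, keepdims, weights)
    return _ureduce(a,
                    func=_quantile_ureduce_func,
    ...<5 lines>...
                    overwrite_input=overwrite_input,
                    method=method)
    r = func(a, **kwargs)
    result = _quantile(arr,
                       quantiles=q,
    ...<2 lines>...
                       out=out,
                       weights=wgt)
    slices_having_nans = np.isnan(arr[-1, ...])
                                  ~~~^^^^^^^^^
IndexError: index -1 is out of bounds for axis 0 with size 0
```

The start picture shows the same thing: the tips are about 40 mm behind where the TCP data put them. I'll advance further in with a force guard and confirm by feeling for the 40 mm rim.

Run:
```python
from h import *
ctrl.gripper_to(80)
P,R=pose(np.deg2rad(36),46)
print(ctrl.move_l(P,R,vel=100,threshold=10));st()
ctrl.gripper_to(36,40);st();p,a=snap(89.5);print(a);save(p,"g3",220,380,150,270,5)
s=sensors.read_state();print(np.round(s['wrist_torque'],2))
```

```text
False
11.67 [ 0.3 -0.3  0.1] 80.2 0.0
12.11 [-0.8  4.9  2.5] 39.1 43.8
(89.25, np.float32(4.364503))
[ 0.49 -0.1  -0.39]
```

View pics/g3.png

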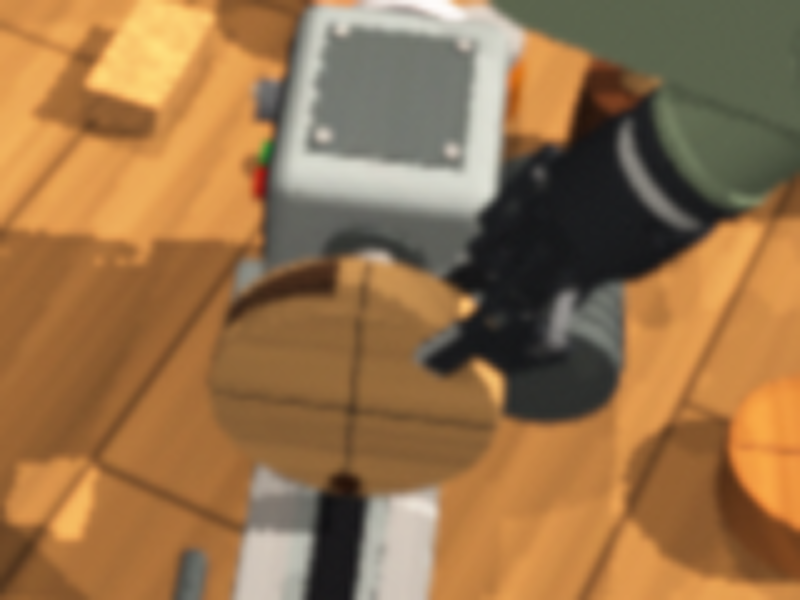

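It's gripped: the tips are now at crop (418,362) and the pads read 39 mm with 44 N, so a TCP radius of 46 is the true one. Next I'll turn it, release, and watch.

```bash
sed -i 's/^R0=82/R0=46/; s/r=R0/r=46/' h.py
python3 - <<'E'
from h import *
for d in(-50,-55,-58,-62,-66):print(d,ctrl.solve_ik(*pose(np.deg2rad(d))),ctrl.solve_ik(*pose(np.deg2rad(d),80)) is not None)
arc(36,0);st();p,(a,q)=snap(89.5-36);print(a,q)
arc(0,-40);st();p,(a,q)=snap(a-40);print(a,q)
try: arc(-40,-58);d=-58
except ctrl.MotionError as e:print(e);d=None
st();p,(a,q)=snap(-3.5);print(a,q)
E
```

```text
-50 [-0.42325318 -0.21708503  2.20051694  0.96539259  0.70155656  0.18297492] True
-55 [-0.46825219 -0.21438752  2.26153021  1.17092707  0.7001347  -0.03769327] True
-58 [-0.49475578 -0.20434055  2.29536397  1.29610733  0.71316249 -0.17445602] True
-62 [-0.52885532 -0.17957035  2.33652875  1.45799782  0.74737647 -0.3553812 ] True
-66 [-0.56078494 -0.14027209  2.37231374  1.6076687   0.8005212  -0.5289637 ] True
13.23 [-1.7  5.6  2.7] 39.3 47.5
54.0 4.2319946
14.52 [-7.9  5.6  8.2] 39.0 49.1
14.75 4.317812
15.47 [-23.9   0.3  15.9] 38.9 51.8
-2.75 4.60487
```

Run:
```python
from h import *
ctrl.gripper_to(80);p,(a,q)=snap(-2.75);print(a,sensors.read_state()['t'])
p,l=watch(a,T=6,dt=.1);print(l[::3],l[-1]);st()
```

```text
12.75 16.0583
[(16.06, 13.75, 4.6), (16.51, 22.75, 4.4), (16.96, 27.0, 4.4), (17.41, 29.25, 4.4), (17.86, 29.75, 4.5), (18.31, 30.25, 4.4), (18.76, 30.5, 4.4)] (19.06, 30.5, 4.3)
19.11 [0.1 0.5 0.6] 80.0 0.0
```

The rest angles are 89.4° and 30.6°, so the heavy side is down with the knot at 60.0° (δ = 29.4° = 0.51 rad, within the stated range). I'll regrip and turn it there.

Run:
```python
from h import *
D=np.deg2rad
ctrl.move_l(*pose(D(-58),105),vel=150)
ctrl.move_ptp(*pose(D(-15),105));st()
print(ctrl.move_l(*pose(D(-15)),vel=120,threshold=12));p,(a,q)=snap(30.6);print(a)
ctrl.gripper_to(36,60);st();p,(a,q)=snap(a);print(a,q)
e=-15+60-a;arc(-15,e);ctrl.hold(.3);st();p,(a,q)=snap(60);print(a,q)
if abs(a-60)>.7:
    arc(e,e+60-a);ctrl.hold(.3);p,(a,q)=snap(60);print(a,q)
st();cv2.imwrite("pics/r2.png",rect(p)[:,:,::-1])
```

```text
20.67 [-0.7  0.1 -0.8] 80.2 0.0
False
30.5
21.82 [-3.8  5.2  5.3] 38.8 61.6
30.75 4.3415465
22.98 [-0.9  6.   3.5] 38.9 63.7
59.75 4.135074
23.03 [-1.5  5.1  3.5] 38.7 63.7
```

View pics/r2.png

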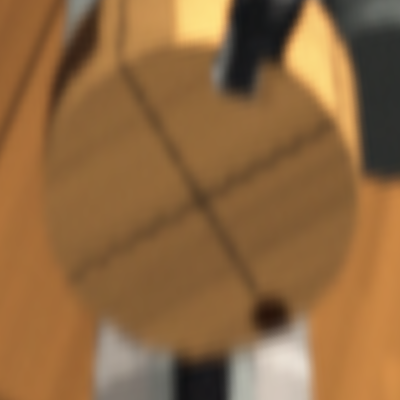

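The picture shows the knot at (270,313), about 60° below lathe x, and the pads holding the rim at (240,75). The blank is held still, so I'm handing the job in.

```bash
python3 -c "
from plant import ctrl
print(ctrl.finish_job())"
```

```text
the job is handed in; nothing more can be done
None
```

The job is handed in at about 23 s: the heavy side is straight down to within about a degree, midway between the two rest positions (knot at 89.4° and 30.6°, now held at 59.75°), with the blank gripped at about 60 N; the bench items should be untouched, though I took no final picture of them.

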